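Sort the budgie's chew rolls by size

TASK

Clear all the wound cardboard chew rolls off the budgie table: slide every roll up off the two posts of the stand, gather the ones lying about, and lay them all flat in the plywood tray, side by side, each in the row of its size (small ones in the narrowest row, medium in the middle, large in the widest). Leave the feeder cup, bird bath, scoop, ladder and bell where they are.

Things in the scene. Friction and masses are not known exactly. Their poses are not given: they have to be found in the camera images.
- roll_small1: small chew roll: hard flat roll of wound brown cardboard strip, outer diameter 36 mm, bore 22 mm through, 20 mm high. Origin at the centre of the bore, halfway up (10 mm above what it lies on); z along the bore. May be absent
- roll_small2: small chew roll: hard flat roll of wound brown cardboard strip, outer diameter 36 mm, bore 22 mm through, 20 mm high. Origin at the centre of the bore, halfway up (10 mm above what it lies on); z along the bore. May be absent
- roll_small3: small chew roll: hard flat roll of wound brown cardboard strip, outer diameter 36 mm, bore 22 mm through, 20 mm high. Origin at the centre of the bore, halfway up (10 mm above what it lies on); z along the bore. May be absent
- roll_small4: small chew roll: hard flat roll of wound brown cardboard strip, outer diameter 36 mm, bore 22 mm through, 20 mm high. Origin at the centre of the bore, halfway up (10 mm above what it lies on); z along the bore. May be absent
- roll_medium1: medium chew roll: hard flat roll of wound brown cardboard strip, outer diameter 48 mm, bore 22 mm through, 20 mm high. Origin at the centre of the bore, halfway up (10 mm above what it lies on); z along the bore. May be absent
- roll_medium2: medium chew roll: hard flat roll of wound brown cardboard strip, outer diameter 48 mm, bore 22 mm through, 20 mm high. Origin at the centre of the bore, halfway up (10 mm above what it lies on); z along the bore. May be absent
- roll_medium3: medium chew roll: hard flat roll of wound brown cardboard strip, outer diameter 48 mm, bore 22 mm through, 20 mm high. Origin at the centre of the bore, halfway up (10 mm above what it lies on); z along the bore. May be absent
- roll_large1: large chew roll: hard flat roll of wound brown cardboard strip, outer diameter 60 mm, bore 22 mm through, 20 mm high. Origin at the centre of the bore, halfway up (10 mm above what it lies on); z along the bore. May be absent
- roll_large2: large chew roll: hard flat roll of wound brown cardboard strip, outer diameter 60 mm, bore 22 mm through, 20 mm high. Origin at the centre of the bore, halfway up (10 mm above what it lies on); z along the bore. May be absent
- roll_large3: large chew roll: hard flat roll of wound brown cardboard strip, outer diameter 60 mm, bore 22 mm through, 20 mm high. Origin at the centre of the bore, halfway up (10 mm above what it lies on); z along the bore. May be absent
- stand: fixed beech stand, base 100 x 210 x 10 mm high with two upright posts 110 mm apart; origin under the centre of the base; y along the line of the posts
- post_left (a point): foot of the +y post of the stand, on top of the base, 10 mm above the table. The post is 14 mm thick and rises 68 mm above this point (78 mm above the table), with two or three rolls stacked on it at the start
- post_right (a point): foot of the -y post of the stand, on top of the base, 10 mm above the table. The post is 14 mm thick and rises 68 mm above this point (78 mm above the table), with two or three rolls stacked on it at the start
- tray: fixed flat plywood sorting tray, 258 x 190 mm, floor 5 mm above the table; origin under its centre. Three rows run along its x, separated and closed at the ends by lips 4 mm wide that stand 4 mm above the floor (9 mm above the table)
- row_small (a point): middle of the row for the 36 mm rolls, on the tray floor; row 250 mm long inside (along x of this point), 46 mm wide inside (along y)
- row_medium (a point): middle of the row for the 48 mm rolls, on the tray floor; row 250 mm long inside (along x of this point), 58 mm wide inside (along y)
- row_large (a point): middle of the row for the 60 mm rolls, on the tray floor; row 250 mm long inside (along x of this point), 70 mm wide inside (along y)
- feeder_cup: bystander: yellow plastic cup, 52 mm across, 42 mm high; origin under its centre
- bird_bath: bystander: glass bowl, 120 mm across, 40 mm high; origin under its centre
- scoop: bystander: aluminium scoop, 160 mm long along x (handle -72 to 13 mm, blade 13 to 88 mm), 45 mm wide, 24 mm high; origin on the table
- ladder: bystander: beech ladder segment lying flat, 200 mm along x, 82 mm wide, 14 mm high; origin under its centre
- bell: bystander: red plastic bell toy, 52 mm across, 56 mm high, on a turntable tray 144 mm across and 18 mm high; origin under the bell's centre

How it is judged (in metres and radians):
At the end, for the whole second after the job is handed in: Every roll present lies flat (within 0.12 rad) on the floor of the tray, in the row of its own size, its centre within 9 mm of the row's centre line and 115 mm of its middle, 7 to 12.5 mm above the floor, at rest (y of roll_small1 in the frame of row_small between -0.009 and 0.009 m and x of roll_small1 in the frame of row_small between -0.115 and 0.115 m and z of roll_small1 in the frame of row_small between 0.007 and 0.0125 m and angle between the z axis of each of roll_small1, roll_small2, roll_small3, roll_small4 and the z axis of row_small, either way round below 0.12 rad and linear speed of each of roll_small1, roll_small2, roll_small3, roll_small4, roll_medium1, roll_medium2, roll_medium3, roll_large1, roll_large2, roll_large3 below 0.02 m/s and y of roll_small2 in the frame of row_small between -0.009 and 0.009 m and x of roll_small2 in the frame of row_small between -0.115 and 0.115 m and z of roll_small2 in the frame of row_small between 0.007 and 0.0125 m and y of roll_small3 in the frame of row_small between -0.009 and 0.009 m and x of roll_small3 in the frame of row_small between -0.115 and 0.115 m and z of roll_small3 in the frame of row_small between 0.007 and 0.0125 m and y of roll_small4 in the frame of row_small between -0.009 and 0.009 m and x of roll_small4 in the frame of row_small between -0.115 and 0.115 m and z of roll_small4 in the frame of row_small between 0.007 and 0.0125 m and y of roll_medium1 in the frame of row_medium between -0.009 and 0.009 m and x of roll_medium1 in the frame of row_medium between -0.115 and 0.115 m and z of roll_medium1 in the frame of row_medium between 0.007 and 0.0125 m and angle between the z axis of each of roll_medium1, roll_medium2, roll_medium3 and the z axis of row_medium, either way round below 0.12 rad and y of roll_medium2 in the frame of row_medium between -0.009 and 0.009 m and x of roll_medium2 in the frame of row_medium between -0.115 and 0.115 m and z of roll_medium2 in the frame of row_medium between 0.007 and 0.0125 m and y of roll_medium3 in the frame of row_medium between -0.009 and 0.009 m and x of roll_medium3 in the frame of row_medium between -0.115 and 0.115 m and z of roll_medium3 in the frame of row_medium between 0.007 and 0.0125 m and y of roll_large1 in the frame of row_large between -0.009 and 0.009 m and x of roll_large1 in the frame of row_large between -0.115 and 0.115 m and z of roll_large1 in the frame of row_large between 0.007 and 0.0125 m and angle between the z axis of each of roll_large1, roll_large2, roll_large3 and the z axis of row_large, either way round below 0.12 rad and y of roll_large2 in the frame of row_large between -0.009 and 0.009 m and x of roll_large2 in the frame of row_large between -0.115 and 0.115 m and z of roll_large2 in the frame of row_large between 0.007 and 0.0125 m and y of roll_large3 in the frame of row_large between -0.009 and 0.009 m and x of roll_large3 in the frame of row_large between -0.115 and 0.115 m and z of roll_large3 in the frame of row_large between 0.007 and 0.0125 m); the robot touches nothing.
It fails at once if the feeder cup is shifted more than 25 mm (distance of feeder_cup from where it was at the start of the episode above 0.025 m).
It fails at once if the bird bath is shifted more than 25 mm (distance of bird_bath from where it was at the start of the episode above 0.025 m).
It fails at once if the scoop is shifted more than 25 mm (distance of scoop from where it was at the start of the episode above 0.025 m).
It fails at once if the ladder segment is shifted more than 25 mm (distance of ladder from where it was at the start of the episode above 0.025 m).
It fails at once if the bell is shifted more than 25 mm (distance of bell from where it was at the start of the episode above 0.025 m).
Of roll_large3, roll_small4, roll_medium2, roll_large2, roll_small3, roll_medium3 only 3 to 5 are there at a start; the rules pass over those that are not, and their reading is None.
At some moment in a run one of roll_medium2, roll_large2, roll_small3, roll_medium3 may be knocked a few centimetres aside while the robot is not near it.
Once in a run the grip may slacken for a moment while it holds something.
It also fails if it takes over 210 s, if anything falls off the work surface, if the arm or the gripper's body presses on something with over 40 N, if the wrist force passes 120 N, or if a joint passes its speed limit or range.

ROBOT

A 6-joint arm with a two-finger parallel gripper is mounted at the origin on the work surface. World frame = base frame: x ahead of the robot, y to its left, z up, the work surface at z = 0. Lengths are in m, angles in degrees, forces in N, time in s.
With the tool pointing down it reaches from about 0.35 to 0.875 m from the base axis. Payload 4.2 kg.
Tool frame: the origin (TCP) lies midway between the tips of the shut fingers; the grasp point (between the pads) lies 19 mm behind it; z points along the fingers, y is the line along which they close (so a half turn about z gives the same grasp; the last joint's range is limited). The gripper opens to 87 mm and grips with 3 to 60 N. Pads are 19 mm wide; open, the fingers measure 117 mm over their backs; the gripper's body (75 mm by 190 mm) begins 51 mm behind the grasp point.
Start: joints at [-61.673, 22.042, 0.453, 0, -68.411, -14.817], TCP at [0.146, -0.608, 0.223] pointing down, gripper open.
Joint ranges: [-179.83, 179.83], [-69.29, 118.12], [-61.27, 80.66], [-181.25, 117.63], [-171.15, -9.14], [-177.46, 177.46]. Speed limits (degrees/s): [159.86, 159.86, 180, 180, 180, 180].

INTERFACE

Orientations are given as a 3x3 rotation matrix whose columns are the frame's x, y, z axes.
In Python, from station import * gives the robot as it stands.
- The arm moves only by the tool move_arm, never from a script. Its argument "targets" is text: rows parted by semicolons, each of 4 numbers parted by spaces: the shift along the world's x, y, z in units of 25 mm (1.0 is 25 mm), then the turn about the world's z in units of 5 degrees (1.0 is 5 degrees). In form: tx ty tz spin; .... A call has 1 to 10 rows; each row shifts and turns the commanded pose from where the row before left it; what a row does not reach is not made up. A row lasts 1/12 s, in which the tool goes at most 41.7 mm and 7.16 degrees, less where a joint would pass 70% of its speed; a pose out of reach is approached as far as the arm can. A call is refused whole if a number of a shift passes 1 or a number of a turn 1, either way. A call with a gripper value outside its range is refused whole. "gripper" is the finger opening in mm, from 0 to 87, set as the call begins (left out, the last holds). The fingers move at their own pace and stop on an object; the grip force is fixed at half the most. Time passes only in rows, so rows that do not move let the fingers close. It gives the time, the measured TCP pose, the force, the opening and the grip force at its end, in the units of the state.
- sense(): the state, without advancing time (a new reading comes with each control period).
- capture(name): name is "scene" or "top" or "wrist"; returns a dict with "image" (400x640x3 uint8, blue, green, red), "fx", "fy", "cx", "cy" (pixels), "D" ([k1, k2, p1, p2, k3] as OpenCV has them; the pictures are not rectified), "world_from_camera" (4x4, takes a point from camera to world coordinates); the wrist camera has in their place "hand_eye" (4x4, takes a point from camera to tool coordinates, whose origin is the TCP and whose axes are the flange's). Camera axes: x right, y up, looking along -z (the intrinsics and any distortion apply to the point x, -y, -z); pixel columns grow to the right and rows downward; lengths in m; the calibration is good to about 2 mm. A picture is of the moment at which its call begins: read the wrist's pose just before it. There is no depth.
- finish_job(): hands the job in; it is judged then, once.
The state is a dict: "time_s": time; "joints": joint angles; "joint_velocities": joint speeds; "effort": joint torques, N m; "tcp_pos": TCP position; "ee_rot": TCP orientation; "wrist_force": force on the tool from outside, world axes, zero at the start; "moment": the same for the moment, N m; "gripper_width": opening from 0.0 (shut) to 1.0 (fully open); "gripper_force": force on a finger pad.
Only numpy, scipy, OpenCV 4.12 (cv2) and the standard library are available. Lean on these libraries where they do the work, as an engineer would, in place of code of your own. Each camera call takes 0.05 s, during which the arm holds its last target. There are 200 camera calls.

## Working session

There is one attempt and no reset: what is moved stays moved. The work goes in short steps, Python scripts to look and compute and a tool call to move; the robot and the scene stay as the last step left them, time stands still between calls to the robot, and variables do not carry over. Pictures are saved under pics/ and viewed, at most 14 in all, crops included, and the job is handed in when it is done.

Besides the shell and the picture viewer there is one more tool, called after "Call:" in YAML: its name, and indented under it one key for each argument. move_arm: Moves the arm, as the interface text tells. Its arguments: {"type":"object","properties":{"targets":{"type":"string"},"gripper":{"type":"number"}},"required":["targets"]}

```bash
ls; mkdir -p pics
python3 - <<'E'
from station import *
import cv2,pickle
s=sense();print(s['time_s'],s['tcp_pos'],s['ee_rot'],s['gripper_width'])
for n in ('top','scene'):
    c=capture(n);cv2.imwrite(f'pics/{n}0.png',c['image']);pickle.dump(c,open(n+'.pkl','wb'))
    print(n,c['fx'],c['fy'],c['cx'],c['cy'],c['D'],c['world_from_camera'])
E
```

```text
pics
0.0 [ 0.14588742 -0.60711532  0.22143305] [[-9.72375750e-01 -2.33420367e-01 -5.76730933e-04]
 [-2.33421069e-01  9.72373472e-01  2.10603582e-03]
 [ 6.92062059e-05  2.18247931e-03 -9.99997616e-01]] 0.9970362390042545
top 443.4056506668741 443.4056506668741 325.045109527146 196.72930142795465 [-0.03895803  0.          0.          0.          0.        ] [[ 0.00632189  0.99864117 -0.05172855  0.51331792]
 [-0.99972845  0.0074721   0.02207249  0.01247245]
 [ 0.02242902  0.05157496  0.99841723  1.32658011]
 [ 0.          0.          0.          1.        ]]
scene 403.9556526657664 403.9556526657664 318.86258089310354 201.12758943854988 [-0.02127636  0.          0.          0.          0.        ] [[ 0.21154386 -0.73993603  0.63854825  1.42247281]
 [ 0.97728832  0.15177153 -0.14789504 -0.19604416]
 [ 0.01251942  0.65533204  0.75523717  1.04750494]
 [ 0.          0.          0.          1.        ]]
```

View pics/top0.png

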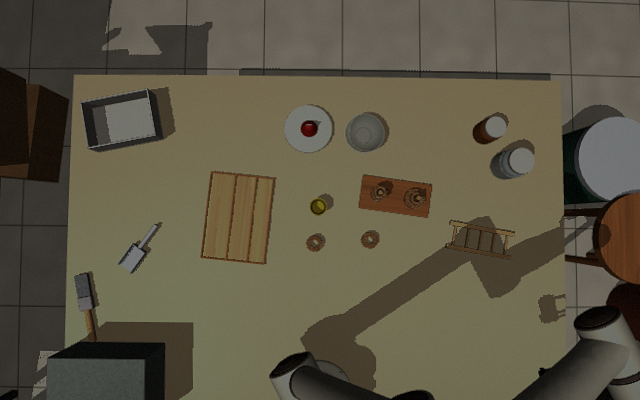

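View pics/scene0.png

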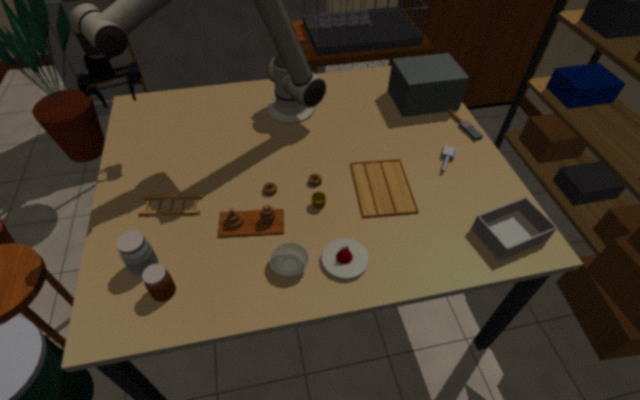

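Top view: tray at (238,217), stand at (395,195) with a roll pile on each post, loose rolls at (316,242) and (370,239), yellow cup at (318,206). The scene view agrees. I'll enlarge the centre.

Run:
```python
import cv2,numpy as np
a=cv2.imread('pics/top0.png');b=cv2.imread('pics/scene0.png')
f=lambda im,s:cv2.convertScaleAbs(cv2.resize(im,None,fx=s,fy=s,interpolation=cv2.INTER_CUBIC),alpha=1.3)
A=f(a[155:275,190:450],3)[:, :780]
B=f(b[160:240,205:335],6)
cv2.imwrite('pics/a1.png',A);cv2.imwrite('pics/b1.png',B);print(A.shape,B.shape)
```

```text
(360, 780, 3) (480, 780, 3)
```

View pics/a1.png

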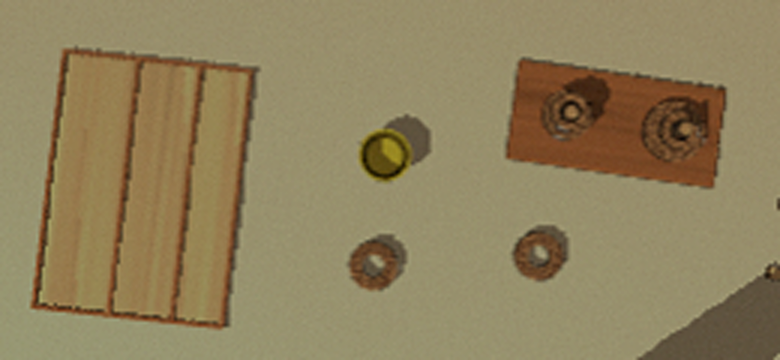

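View pics/b1.png

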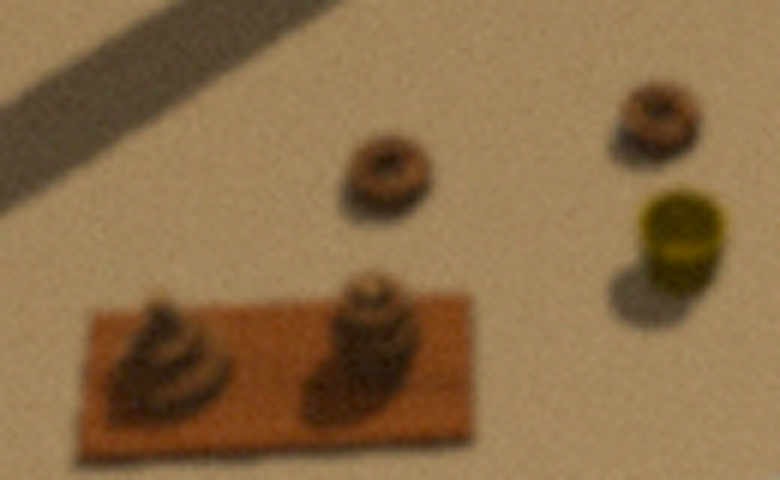

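Tray: corners at crop (64,50), (257,68), (225,327), (35,306), widest row on the +y side. The stand's right pile tapers large-medium-small and its left pile is narrower. Both loose rolls look small or medium.

```bash
cat > h.py <<'E'
import numpy as np,cv2,pickle
def w2c(c,T,P):
    P=np.atleast_2d(P);p=(P-T[:3,3])@T[:3,:3]
    K=np.array([[c['fx'],0,c['cx']],[0,c['fy'],c['cy']],[0,0,1.]])
    return cv2.projectPoints(p*[1,-1,-1],np.zeros(3),np.zeros(3),K,np.array(c['D'],float))[0][:,0]
def p2w(c,T,px,z):
    K=np.array([[c['fx'],0,c['cx']],[0,c['fy'],c['cy']],[0,0,1.]])
    u=cv2.undistortPoints(np.array(px,float).reshape(-1,1,2),K,np.array(c['D'],float))[:,0]
    d=np.c_[u[:,0],-u[:,1],-np.ones(len(u))]@T[:3,:3].T
    return T[:3,3]+d*((z-T[2,3])/d[:,2])[:,None]
E
python3 - <<'E'
from h import *
c=pickle.load(open('top.pkl','rb'));T=np.array(c['world_from_camera'])
f=lambda l,z:p2w(c,T,[(190+(x+.5)/3-.5,155+(y+.5)/3-.5) for x,y in l],z)
t=f([(64,50),(257,68),(225,327),(35,306)],.009);print(t.round(4),t.mean(0).round(4),[np.linalg.norm(t[i]-t[i-1]).round(4) for i in range(4)])
s=f([(520,59),(725,88),(714,187),(507,158)],.01);print(s.round(4),s.mean(0).round(4),[np.linalg.norm(s[i]-s[i-1]).round(4) for i in range(4)])
for e in((t,.258),(s,.1)):
  t_=e[0];d=(t_[0]+t_[1]-t_[2]-t_[3]);print('ang',np.degrees(np.arctan2(d[1],d[0])))
print('posts',f([(571,111),(685,130)],.078))
print('loose',f([(374,265),(539,253)],.02))
print('cup',f([(386,155)],.042))
E
```

```text
[[0.6547 0.3233 0.009 ]
 [0.6383 0.1317 0.009 ]
 [0.3826 0.1602 0.009 ]
 [0.4019 0.347  0.009 ]] [0.5194 0.2406 0.009 ] [np.float64(0.2539), np.float64(0.1922), np.float64(0.2573), np.float64(0.1879)]
[[ 0.6494 -0.1297  0.01  ]
 [ 0.6222 -0.3355  0.01  ]
 [ 0.5232 -0.3238  0.01  ]
 [ 0.5507 -0.1169  0.01  ]] [ 0.5864 -0.2265  0.01  ] [np.float64(0.0995), np.float64(0.2076), np.float64(0.0997), np.float64(0.2087)]
ang -5.8612792496601855
ang -7.0387384914154225
posts [[ 0.5935264  -0.17068577  0.078     ]
 [ 0.57637078 -0.27903466  0.078     ]]
loose [[ 0.44478229  0.01417619  0.02      ]
 [ 0.45731034 -0.1476884   0.02      ]]
cup [[0.55186276 0.00334929 0.042     ]]
```

Call:
move_arm:
  targets: "1 1 0.2 0.88; 1 1 0.2 0.88; 1 1 0.2 0.88; 1 1 0.2 0.88; 1 1 0.2 0.88; 1 1 0.2 0.88; 1 1 0.2 0.88; 1 1 0.2 0.88; 1 1 0.2 0.88; 1 1 0.2 0.88"
  gripper: 87

```text
time_s: 0.93
tcp_pos: [0.3968, -0.356, 0.2725]
ee_rot: [[-0.534, -0.846, -0.0], [-0.846, 0.534, 0.0], [-0.0, 0.001, -1.0]]
wrist_force: [0.3, -0.7, 0.5]
gripper_width: 1.002
gripper_force: 0.0
```

Call:
move_arm:
  targets: "1 1 0 0.88; 1 1 0 0.88; 1 1 0 0.88; 1 1 0 0.88; 1 1 0 0.88; 1 1 0 0.88; 0 0 0 0; 0 0 0 0; 0 0 0 0"

```text
time_s: 1.68
tcp_pos: [0.5456, -0.2075, 0.2719]
ee_rot: [[-0.106, -0.994, -0.002], [-0.994, 0.106, 0.0], [-0.0, 0.002, -1.0]]
wrist_force: [0.7, -0.6, -0.3]
gripper_width: 1.003
gripper_force: 0.0
```

```bash
cat >> h.py <<'E'
def look(name):
    from station import sense,capture
    s=sense();c=capture('wrist');T=np.eye(4);T[:3,:3]=s['ee_rot'];T[:3,3]=s['tcp_pos'];T=T@np.array(c['hand_eye'])
    c['T']=T;pickle.dump(c,open(name+'.pkl','wb'));cv2.imwrite(f'pics/{name}.png',c['image'])
    R=np.array(s['ee_rot']);print('t',s['time_s'],'tcp',np.round(s['tcp_pos'],4),'yaw y',np.degrees(np.arctan2(R[1,1],R[0,1])).round(2),'cam',T[:3,3].round(3),T[:3,2].round(3))
    return s,c,T
E
python3 -c "
from h import *
s,c,T=look('w1');print(s['joints'])"
```

```text
t 1.6833 tcp [ 0.5456 -0.2075  0.2719] yaw y 173.91 cam [ 0.538 -0.284  0.435] [-0.028 -0.277  0.96 ]
[-4.93727086e+00  1.63365004e+01 -8.00590685e-01 -5.83704992e-03
 -7.29534078e+01 -1.15135984e+00]
```

View pics/w1.png

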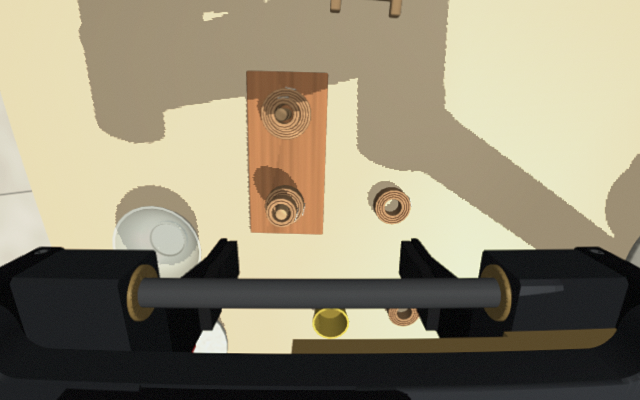

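Wrist view: right pile at (285,112), left pile at (283,207), loose roll at (392,205), second loose roll at (403,312) partly hidden, cup at (331,320). I'll overlay model circles on an enlarged crop to decide sizes.

```bash
cat > ov.py <<'E'
from h import *
def circ(im,c,T,x,y,z,r,col,off,s):
    a=np.linspace(0,2*np.pi,60);P=np.c_[x+r*np.cos(a),y+r*np.sin(a),0*a+z]
    q=((w2c(c,T,P)-off+.5)*s).astype(int);cv2.polylines(im,[q.reshape(-1,1,2)],True,col,1)
def crop(c,x0,y0,x1,y1,s): return cv2.resize(c['image'][y0:y1,x0:x1],None,fx=s,fy=s,interpolation=cv2.INTER_CUBIC)
E
python3 - <<'E'
from ov import *
c=pickle.load(open('w1.pkl','rb'));T=c['T']
im=crop(c,235,60,425,240,3.3);o=np.array([235,60])
raw=im.copy()
B,G,R=(255,80,0),(0,255,0),(0,0,255)
for (x,y) in ((.593,-.172),(.5797,-.281)):
    circ(im,c,T,x,y,.078,.007,R,o,3.3)
    for z,r,k in((.03,.03,B),(.05,.024,G),(.07,.018,R)): circ(im,c,T,x,y,z,r,k,o,3.3)
circ(im,c,T,.4573,-.1477,.02,.018,R,o,3.3)
circ(im,c,T,.4573,-.1477,.02,.024,G,o,3.3)
cv2.imwrite('pics/w1o.png',im);print(im.shape)
E
```

```text
(594, 627, 3)
```

View pics/w1o.png

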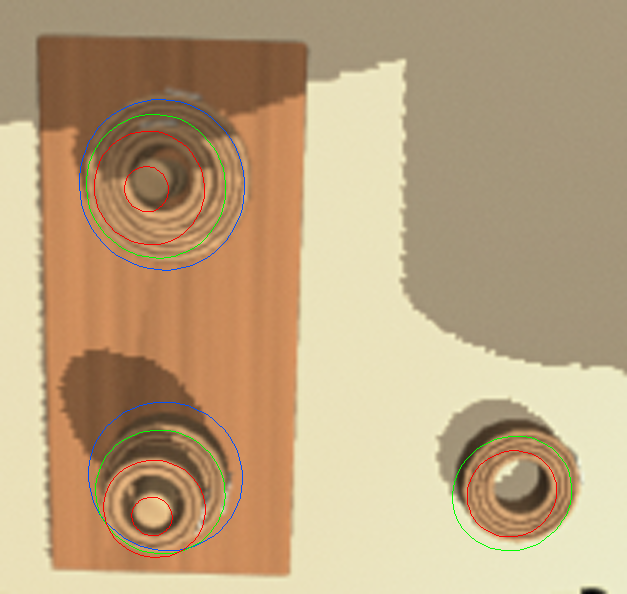

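Run:
```python
from ov import *
c=pickle.load(open('w1.pkl','rb'));T=c['T']
a=np.linspace(0,2*np.pi,60)
for r in(.018,.024,.03):
    P=np.vstack([np.c_[.458+r*np.cos(a),-.146+r*np.sin(a),0*a+z] for z in(0,.02)]);q=w2c(c,T,P);print(r,np.ptp(q,0),np.ptp(q[60:],0))
s=pickle.load(open('scene.pkl','rb'));S=np.array(s['world_from_camera'])
B,G,R,Y=(255,80,0),(0,255,0),(0,0,255),(0,255,255)
tiles=[]
def tile(c,T,x,y,z,w,sc,L):
    u,v=w2c(c,T,(x,y,z))[0].astype(int);w2,h2=int(200/sc),int(150/sc)
    x0,y0=u-w2,v-h2;o=np.array([x0,y0]);im=cv2.resize(cv2.convertScaleAbs(crop(c,x0,y0,u+w2,v+h2,sc),alpha=1.3),(400,300))
    for z_,r,k in L: circ(im,c,T,x,y,z_,r,k,o,sc)
    return im
p,q=(.593,-.172),(.5797,-.281)
t=[tile(s,S,*p,.04,0,9,[(.078,.007,Y),(.07,.018,R),(.05,.018,R),(.03,.024,G),(.01,.024,G)]),
   tile(s,S,*q,.04,0,9,[(.078,.007,Y),(.07,.018,R),(.05,.024,G),(.03,.03,B),(.01,.03,B)]),
   tile(c,T,*p,.05,0,6,[]),tile(c,T,*q,.05,0,6,[])]
cv2.imwrite('pics/m.png',np.vstack([np.hstack(t[:2]),np.hstack(t[2:])]))
```

```text
0.018 [29.51975596 29.74925525] [27.10097329 25.9700157 ]
0.024 [38.36501776 38.23086386] [36.13598883 34.62800725]
0.03 [47.20976494 46.71078077] [45.17084981 43.28722369]
```

View pics/m.png

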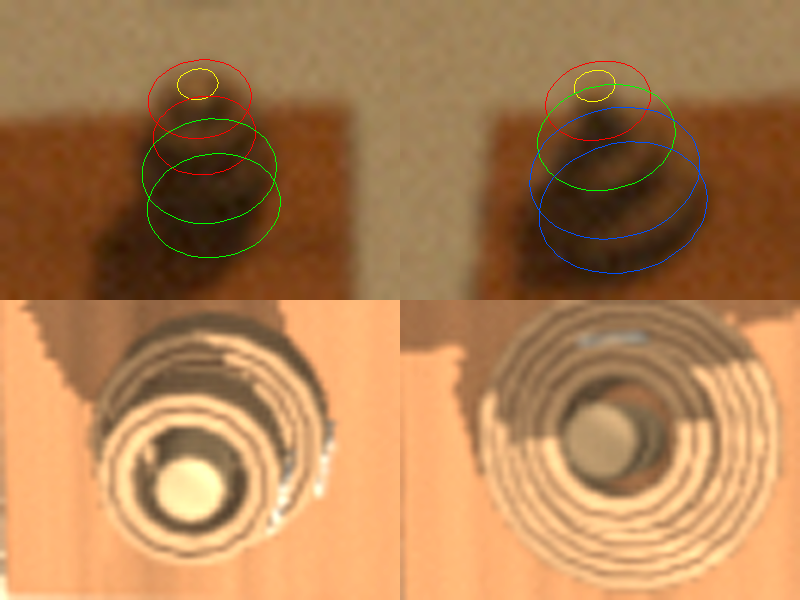

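Run:
```python
from ov import *
c=pickle.load(open('w1.pkl','rb'));T=c['T']
a=np.linspace(0,2*np.pi,60)
for (x,y,r) in((.5797,-.281,.03),(.593,-.172,.018),(.593,-.172,.024)):
  for z in(.03,.05,.07):
    P=np.c_[x+r*np.cos(a),y+r*np.sin(a),0*a+z];q=w2c(c,T,P);print(r,z,np.ptp(q,0),q.mean(0),w2c(c,T,(x,y,.078)))
# corners of stand base via wrist crop (3.3x, off 235,60)
px=[(235+u/3.3-.5,60+v/3.3-.5) for u,v in((38,36),(307,42),(290,575),(52,570))]
s=p2w(c,T,px,.01);print(s.round(4),s.mean(0))
print(p2w(c,T,[(235+152/3.3,60+178/3.3),(235+153/3.3,60+512/3.3)],.078), p2w(c,T,[(235+512/3.3,60+490/3.3),(403,314)],.02))
```

```text
0.03 0.03 [50.19367933 51.68731318] [283.15973686 115.77864839] [[278.92581242 116.85439675]]
0.03 0.05 [52.77479561 54.33954926] [281.34867171 116.10685898] [[278.92581242 116.85439675]]
0.03 0.07 [55.63509481 57.27847048] [279.34112905 116.46967488] [[278.92581242 116.85439675]]
0.018 0.03 [28.04592876 26.96363078] [284.46309299 204.27318074] [[280.57629481 216.02453414]]
0.018 0.05 [29.37895048 28.13407767] [282.85164641 208.8149471 ] [[280.57629481 216.02453414]]
0.018 0.07 [30.84411203 29.40776229] [281.08002614 213.81007985] [[280.57629481 216.02453414]]
0.024 0.03 [37.38810319 35.95332211] [284.38853028 204.21992952] [[280.57629481 216.02453414]]
0.024 0.05 [39.16468245 37.51426136] [282.77380354 208.75571191] [[280.57629481 216.02453414]]
0.024 0.07 [41.11730341 39.21293681] [280.99861599 213.74387389] [[280.57629481 216.02453414]]
[[ 0.62   -0.3393  0.01  ]
 [ 0.5219 -0.3264  0.01  ]
 [ 0.5497 -0.119   0.01  ]
 [ 0.6485 -0.1317  0.01  ]] [ 0.58503032 -0.22909785  0.01      ]
[[ 0.57706181 -0.28370892  0.078     ]
 [ 0.59196031 -0.1729434   0.078     ]] [[ 0.45667707 -0.14875588  0.02      ]
 [ 0.44467153  0.01534193  0.02      ]]
```

The tiers (outline diameters against height) point to right pile large/medium/small and left pile with a small on top at 70 mm, and loose roll 1 (0.457,-0.148) medium. Start with the left top roll.

Call:
move_arm:
  targets: "0.94 0.69 -1 0; 0.94 0.69 -1 0; 0 0 -1 0; 0 0 -1 0; 0 0 -1 0; 0 0 -0.5 0; 0 0 0 0; 0 0 0 0"

```text
time_s: 2.4
tcp_pos: [0.5923, -0.1743, 0.135]
ee_rot: [[-0.108, -0.994, -0.001], [-0.994, 0.108, -0.0], [0.001, 0.001, -1.0]]
wrist_force: [0.4, -0.0, 0.1]
gripper_width: 0.996
gripper_force: 0.0
```

Run:
```python
from ov import *
s,c,T=look('w2')
cv2.imwrite('pics/w2.png',crop(c,200,100,440,300,3))
```

```text
t 2.4 tcp [ 0.5923 -0.1743  0.135 ] yaw y 173.82 cam [ 0.584 -0.251  0.299] [-0.029 -0.277  0.961]
```

View pics/w2.png

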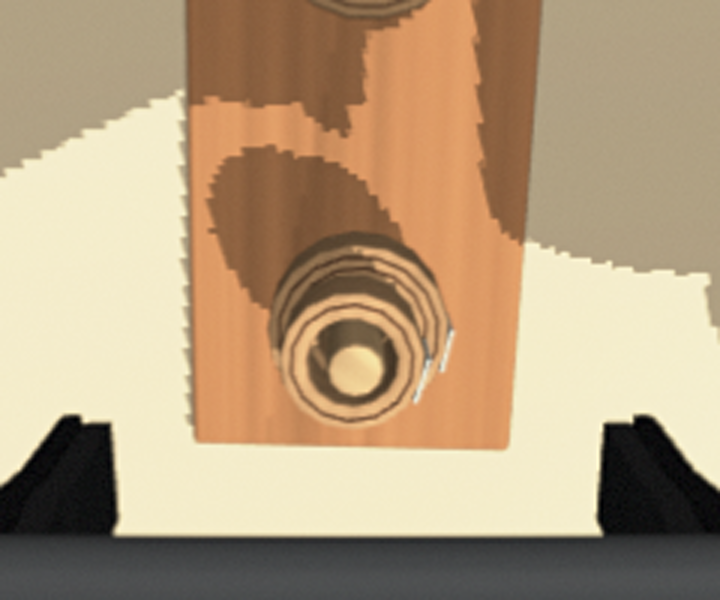

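The left pile shows a small roll on top (top at 70 mm by size ratios) and a medium just beneath it at 50 mm. The gripper is centred on it.

Call:
move_arm:
  targets: "0 0.05 -0.8 0; 0 0 -0.8 0; 0 0 -0.8 0; 0 0 -0.8 0; 0 0 0 0; 0 0 0 0"

```text
time_s: 2.95
tcp_pos: [0.5934, -0.1724, 0.056]
ee_rot: [[-0.106, -0.994, 0.001], [-0.994, 0.106, -0.0], [0.0, -0.001, -1.0]]
wrist_force: [0.0, -0.8, 1.8]
gripper_width: 1.001
gripper_force: 0.0
```

Call:
move_arm:
  targets: "0 0 0 0; 0 0 0 0; 0 0 0 0; 0 0 0 0; 0 0 0 0; 0 0 0 0; 0 0 0 0; 0 0 0 0; 0 0 0 0; 0 0 0 0"
  gripper: 0

```text
time_s: 3.78
tcp_pos: [0.593, -0.1719, 0.055]
ee_rot: [[-0.106, -0.994, -0.0], [-0.994, 0.106, -0.0], [0.0, 0.0, -1.0]]
wrist_force: [-0.6, 0.8, 0.7]
gripper_width: 0.41
gripper_force: 30.0
```

Call:
move_arm:
  targets: "0 0 0.3 0; 0 0 0.7 0; 0 0 1 0; 0 0 1 0; 0 0 0 0; 0 0 0 0"

```text
time_s: 4.28
tcp_pos: [0.5941, -0.172, 0.1324]
ee_rot: [[-0.106, -0.994, 0.004], [-0.994, 0.106, -0.0], [-0.0, -0.004, -1.0]]
wrist_force: [-0.4, 0.4, -0.5]
gripper_width: 0.407
gripper_force: 30.0
```

Call:
move_arm:
  targets: "-0.15 1 0.4 0; -0.15 1 0.4 0; -0.15 1 0.4 0; -0.15 1 0.4 0; -0.15 1 0.4 0; -0.15 1 0.4 0; -0.15 1 0.4 0; -0.15 1 0.4 0; -0.15 1 0.4 0; -0.15 1 0.4 0"

```text
time_s: 5.12
tcp_pos: [0.5544, 0.0791, 0.2294]
ee_rot: [[-0.106, -0.994, -0.003], [-0.994, 0.106, -0.001], [0.001, 0.002, -1.0]]
wrist_force: [0.7, 0.4, -0.2]
gripper_width: 0.425
gripper_force: 3.0
```

Call:
move_arm:
  targets: "-0.15 1 0.1 0; -0.15 1 0.1 0; -0.15 1 0.1 0; -0.15 1 0.1 0; -0.15 1 0.1 0; -0.15 1 0.1 0; -0.15 1 0.1 0; -0.15 1 0.1 0; -0.15 1 0.1 0; 0 0 0 0"

```text
time_s: 5.95
tcp_pos: [0.521, 0.3066, 0.2513]
ee_rot: [[-0.102, -0.995, -0.001], [-0.995, 0.102, -0.0], [0.0, 0.001, -1.0]]
wrist_force: [-0.0, -0.2, -1.2]
gripper_width: 0.407
gripper_force: 30.0
```

Call:
move_arm:
  targets: "0 0 0 0; 0 0 0 0; 0 0 0 0; 0 0 0 0"

```text
time_s: 6.28
tcp_pos: [0.5218, 0.302, 0.2523]
ee_rot: [[-0.107, -0.994, -0.001], [-0.994, 0.107, -0.001], [0.001, 0.001, -1.0]]
wrist_force: [-0.3, 0.2, 0.0]
gripper_width: 0.413
gripper_force: 30.0
```

```bash
python3 -c "
from h import *
look('w3')"
```

```text
t 6.2833 tcp [0.5218 0.302  0.2523] yaw y 173.84 cam [0.514 0.225 0.416] [-0.03  -0.276  0.961]
```

View pics/w3.png

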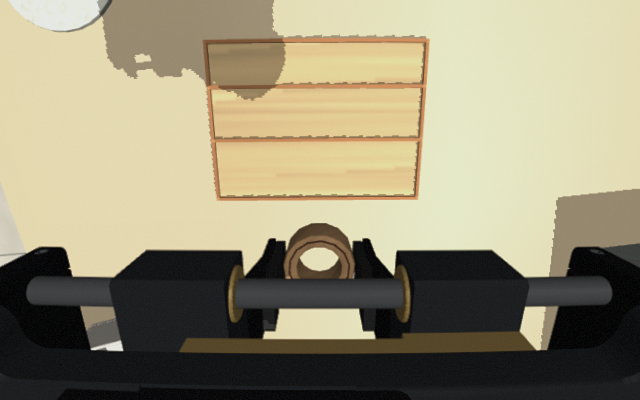

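Wrist view: tray with corners (204,40), (429,38), (417,199), (218,199), lips at about y=86 and 139; the small roll is still held at (319,258).

Run:
```python
from h import *
c=pickle.load(open('w3.pkl','rb'));T=c['T']
t=p2w(c,T,[(204,40),(429,38),(417,199),(218,199)],.009);print(t.round(4),t.mean(0).round(4),[np.linalg.norm(t[i]-t[i-1]).round(4) for i in range(4)])
d=t[0]+t[3]-t[1]-t[2];e=t[2]+t[3]-t[0]-t[1];print(np.degrees([np.arctan2(d[1],d[0]),np.arctan2(-e[0],e[1])]))
# held roll pose check: expect bore at grasp point
a=np.linspace(0,2*np.pi,60);g=np.array([.5218,.302,.2523])
for z in(-.002,.018,.0):
  P=g+np.c_[.018*np.cos(a),.018*np.sin(a),0*a+z];q=w2c(c,T,P);print(z,q.min(0),q.max(0))
O=np.array([.5190,.2392]);th=np.radians(-6);u=np.array([np.cos(th),np.sin(th)]);v=np.array([-u[1],u[0]])
for n,y,X in(('S',-.068,(-.093,-.031,.031,.093)),('M',-.012,(-.08,0,.08)),('L',.056,(-.08,0,.08))):
  print(n,[(O+x*u+y*v).round(4).tolist() for x in X])
```

```text
[[0.6354 0.1341 0.009 ]
 [0.38   0.1596 0.009 ]
 [0.3998 0.3488 0.009 ]
 [0.6541 0.3214 0.009 ]] [0.5173 0.241  0.009 ] [np.float64(0.1882), np.float64(0.2567), np.float64(0.1902), np.float64(0.2558)]
[-5.92626401 -5.83314127]
-0.002 [285.9359463  224.50626472] [351.54451813 284.59653428]
0.018 [282.07369387 238.68165559] [355.42975721 304.68110283]
0.0 [285.58640559 225.78312907] [351.89606189 286.4197292 ]
S [[0.4194, 0.1813], [0.4811, 0.1748], [0.5427, 0.1683], [0.6044, 0.1619]]
M [[0.4382, 0.2356], [0.5177, 0.2273], [0.5973, 0.2189]]
L [[0.4453, 0.3033], [0.5249, 0.2949], [0.6044, 0.2865]]
```

Call:
move_arm:
  targets: "0.54 -0.92 -0.7 0; 0.54 -0.92 -0.7 0; 0.54 -0.92 -0.7 0; 0.54 -0.92 -0.7 0; 0.54 -0.92 -0.7 0; 0.54 -0.92 -0.7 0; 0 0 -0.7 0; 0 0 -0.6 0; 0 0 0 0; 0 0 0 0"

```text
time_s: 7.17
tcp_pos: [0.6026, 0.1642, 0.1146]
ee_rot: [[-0.107, -0.994, -0.001], [-0.994, 0.107, -0.001], [0.001, 0.001, -1.0]]
wrist_force: [-0.1, 0.7, 0.8]
gripper_width: 0.407
gripper_force: 30.0
```

Call:
move_arm:
  targets: "0 0 -0.8 0; 0 0 -0.8 0; 0 0 -0.8 0; 0 0 -0.8 0; 0 0 -0.5 0; 0 0 -0.27 0; 0 0 0 0; 0 0 0 0; 0 0 0 0"

```text
time_s: 7.92
tcp_pos: [0.6039, 0.1657, 0.0175]
ee_rot: [[-0.106, -0.994, 0.003], [-0.994, 0.106, 0.001], [-0.002, -0.003, -1.0]]
wrist_force: [0.0, 0.0, 0.2]
gripper_width: 0.406
gripper_force: 30.0
```

Call:
move_arm:
  targets: "0 -0.06 -0.2 0; 0 0 0 0; 0 0 0 0"

```text
time_s: 8.17
tcp_pos: [0.6027, 0.1634, 0.011]
ee_rot: [[-0.106, -0.994, 0.0], [-0.994, 0.106, 0.0], [-0.0, -0.0, -1.0]]
wrist_force: [-0.6, 0.2, -0.5]
gripper_width: 0.404
gripper_force: 30.0
```

Call:
move_arm:
  targets: "0 0 0 0; 0 0 0 0; 0 0 0 0; 0 0 0.5 0; 0 0 1 0; 0 0 1 0; 0 0 1 0; 0 0 0 0"
  gripper: 46

```text
time_s: 8.83
tcp_pos: [0.6063, 0.1649, 0.1044]
ee_rot: [[-0.105, -0.994, 0.01], [-0.995, 0.105, 0.004], [-0.005, -0.01, -1.0]]
wrist_force: [-0.3, 0.1, 0.8]
gripper_width: 0.527
gripper_force: 0.0
```

Call:
move_arm:
  targets: "-0.1 -1 0.1 0; -0.1 -1 0.1 0; -0.1 -1 0.1 0; -0.1 -1 0.1 0; -0.1 -1 0.1 0; -0.1 -1 0.1 0; -0.1 -1 0.1 0; -0.1 -1 0.1 0; -0.1 -1 0.1 0; -0.1 -1 0.1 0"
  gripper: 87

```text
time_s: 9.67
tcp_pos: [0.5774, -0.0876, 0.1233]
ee_rot: [[-0.106, -0.994, -0.0], [-0.994, 0.106, 0.0], [-0.0, 0.0, -1.0]]
wrist_force: [0.8, 0.5, 0.7]
gripper_width: 0.992
gripper_force: 0.0
```

Call:
move_arm:
  targets: "0 -1 0 0; 0 -1 0 0; 0 -1 0 0; 0 -1 0 0; 0 -1 0 0; 0 -1 0 0; 0 -1 0 0; 0 -0.8 0 0; 0 0 0 0; 0 0 0 0"

```text
time_s: 10.5
tcp_pos: [0.5773, -0.2823, 0.1227]
ee_rot: [[-0.108, -0.994, -0.001], [-0.994, 0.108, 0.0], [-0.0, 0.001, -1.0]]
wrist_force: [0.5, 1.1, -0.6]
gripper_width: 0.998
gripper_force: 0.0
```

```bash
python3 -c "
from h import *
look('w4')"
```

```text
t 10.5 tcp [ 0.5773 -0.2823  0.1227] yaw y 173.79 cam [ 0.569 -0.359  0.286] [-0.03  -0.277  0.96 ]
```

View pics/w4.png

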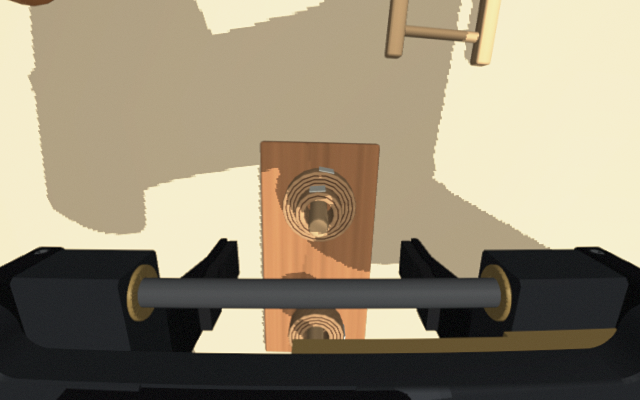

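Right pile close-up: post standing well proud at (318,215), so probably only two tiers — large with outline x 284–355 and a smaller roll on it.

Run:
```python
from ov import *
c=pickle.load(open('w4.pkl','rb'));T=c['T']
x,y=.578,-.2825
a=np.linspace(0,2*np.pi,60)
for r in(.018,.024,.03):
  for z in(.03,.05,.07):
    P=np.c_[x+r*np.cos(a),y+r*np.sin(a),0*a+z];q=w2c(c,T,P);print(r,z,q.min(0).round(1),q.max(0).round(1))
print(w2c(c,T,(x,y,.078)))
o=np.array([260,140]);im=crop(c,260,140,380,260,5);raw=cv2.resize(im,None,fx=.66,fy=.66);im2=raw.copy()
B,G,R=(255,80,0),(0,255,0),(0,0,255);k=3.3
for z,r,col in((.03,.03,B),(.05,.024,G),(.05,.018,R)):circ(im2,c,T,x,y,z,r,col,o,k)
cv2.imwrite('pics/w4o.png',np.hstack([raw,im2]))
```

```text
0.018 0.03 [295.7 186. ] [340.  228.4]
0.018 0.05 [293.9 192.1] [341.6 237.5]
0.018 0.07 [291.8 199.2] [343.5 248. ]
0.024 0.03 [288.3 178.6] [347.3 235.2]
0.024 0.05 [285.9 184.2] [349.6 244.7]
0.024 0.07 [283.2 190.7] [352.2 255.8]
0.03 0.03 [280.9 171.1] [354.7 241.9]
0.03 0.05 [278.  176.1] [357.5 251.8]
0.03 0.07 [274.6 182. ] [360.8 263.4]
[[317.64033171 228.19385235]]
```

View pics/w4o.png

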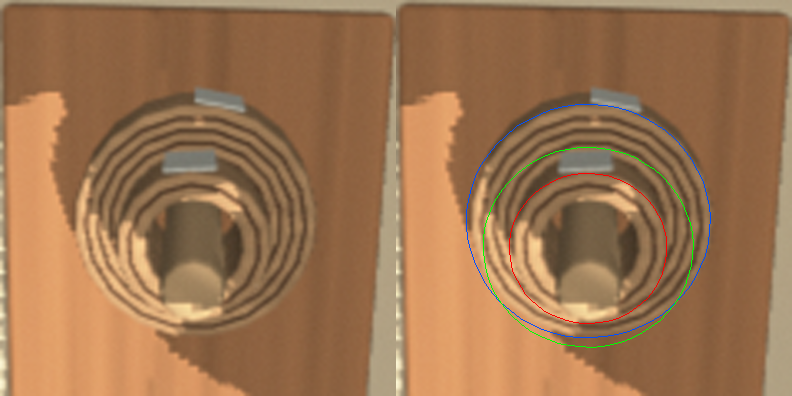

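Confirmed: large below, small on it (top at 50 mm). Grasp the small at TCP z 0.035.

Call:
move_arm:
  targets: "0.05 0 -0.9 0; 0 0 -0.9 0; 0 0 -0.9 0; 0 0 -0.8 0; 0 0 0 0; 0 0 0 0"

```text
time_s: 11.05
tcp_pos: [0.5786, -0.2804, 0.0351]
ee_rot: [[-0.105, -0.995, -0.002], [-0.995, 0.105, 0.0], [-0.0, 0.003, -1.0]]
wrist_force: [0.5, -0.2, 0.6]
gripper_width: 0.999
gripper_force: 0.0
```

Call:
move_arm:
  targets: "0 0 0 0; 0 0 0 0; 0 0 0 0; 0 0 0 0; 0 0 0 0; 0 0 0 0; 0 0 0 0; 0 0 0 0"
  gripper: 0

```text
time_s: 11.72
tcp_pos: [0.579, -0.2815, 0.0359]
ee_rot: [[-0.106, -0.994, 0.0], [-0.994, 0.106, -0.0], [0.0, -0.0, -1.0]]
wrist_force: [0.2, -0.1, 0.3]
gripper_width: 0.474
gripper_force: 0.0
```

Call:
move_arm:
  targets: "0 0 0.3 0; 0 0 0.7 0; 0 0 1 0; 0 0 1 0; 0 0 0.5 0; 0 0 0 0; 0 0 0 0"

```text
time_s: 12.3
tcp_pos: [0.5793, -0.2814, 0.1242]
ee_rot: [[-0.106, -0.994, 0.002], [-0.994, 0.106, -0.0], [-0.0, -0.002, -1.0]]
wrist_force: [-0.5, -0.5, -2.1]
gripper_width: 0.392
gripper_force: 30.0
```

Run:
```python
from ov import *
s,c,T=look('w5');print(s['gripper_width'],s['gripper_force'])
cv2.imwrite('pics/w5.png',crop(c,200,100,440,330,2.6))
```

```text
t 12.3 tcp [ 0.5793 -0.2814  0.1242] yaw y 173.9 cam [ 0.571 -0.358  0.288] [-0.032 -0.277  0.96 ]
0.3916268300759968 29.999696016311646
```

View pics/w5.png

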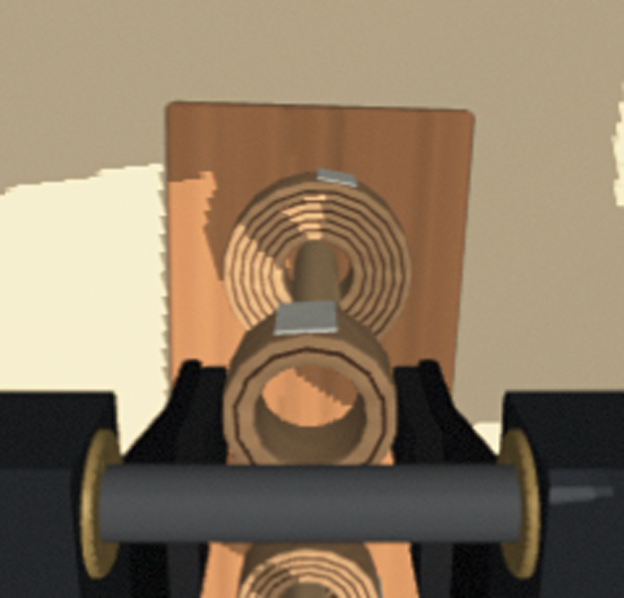

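Held roll looks level and centred at (308,405) in the crop; the large remains alone on the post. Pictures are running short, so I'll carry it to the small row and go by numbers.

Call:
move_arm:
  targets: "-0.1 1 0 0; -0.1 1 0 0; -0.1 1 0 0; -0.1 1 0 0; -0.1 1 0 0; -0.1 1 0 0; -0.1 1 0 0; -0.1 1 0 0; -0.1 1 0 0; -0.1 1 0 0"

```text
time_s: 13.18
tcp_pos: [0.5526, -0.0304, 0.1216]
ee_rot: [[-0.106, -0.994, -0.004], [-0.994, 0.106, -0.0], [0.001, 0.003, -1.0]]
wrist_force: [-0.1, -0.4, -0.2]
gripper_width: 0.395
gripper_force: 30.0
```

Call:
move_arm:
  targets: "-0.1 1 0 0; -0.1 1 0 0; -0.1 1 0 0; -0.1 1 0 0; -0.1 1 0 0; 0 1 0 0; 0 1 0 0; 0 1 -0.2 0; 0 0.06 0 0; 0 0 0 0"

```text
time_s: 14.02
tcp_pos: [0.5404, 0.1707, 0.1165]
ee_rot: [[-0.104, -0.995, -0.003], [-0.995, 0.104, -0.002], [0.002, 0.003, -1.0]]
wrist_force: [1.1, -1.0, 0.2]
gripper_width: 0.388
gripper_force: 30.0
```

Call:
move_arm:
  targets: "0 0 -0.8 0; 0 0 -0.8 0; 0 0 -0.8 0; 0 0 -0.6 0; 0 0 -0.6 0; 0 0 -0.3 0; 0 0 0 0; 0 0 0 0; 0 0 0 0"

```text
time_s: 14.77
tcp_pos: [0.5421, 0.17, 0.0216]
ee_rot: [[-0.106, -0.994, 0.001], [-0.994, 0.106, 0.001], [-0.001, -0.001, -1.0]]
wrist_force: [-0.0, 0.5, 0.2]
gripper_width: 0.393
gripper_force: 30.0
```

Call:
move_arm:
  targets: "0 0 -0.15 0; 0 0 -0.1 0; 0 0 0 0; 0 0 0 0"

```text
time_s: 15.1
tcp_pos: [0.5423, 0.1705, 0.0165]
ee_rot: [[-0.105, -0.994, 0.002], [-0.994, 0.105, 0.001], [-0.001, -0.002, -1.0]]
wrist_force: [-1.9, -0.9, 7.9]
gripper_width: 0.386
gripper_force: 30.0
```

Call:
move_arm:
  targets: "0 0 0 0; 0 0 0 0; 0 0 0 0; 0 0 0.5 0; 0 0 1 0; 0 0 1 0; 0 0 1 0; 0 0 0.7 0; 0 0 0 0"
  gripper: 46

```text
time_s: 15.85
tcp_pos: [0.5439, 0.1713, 0.1238]
ee_rot: [[-0.105, -0.994, 0.008], [-0.994, 0.105, 0.004], [-0.004, -0.007, -1.0]]
wrist_force: [-0.0, -0.2, 0.1]
gripper_width: 0.531
gripper_force: 0.0
```

Call:
move_arm:
  targets: "0.2 -1 0 0; 0.2 -1 0 0; 0.2 -1 0 0; 0.2 -1 0 0; 0.2 -1 0 0; 0.2 -1 0 0; 0.2 -1 0 0; 0.2 -1 0 0; 0.2 -1 0 0; 0.2 -1 0 0"
  gripper: 87

```text
time_s: 16.68
tcp_pos: [0.591, -0.0811, 0.1183]
ee_rot: [[-0.106, -0.994, -0.002], [-0.994, 0.106, 0.0], [0.0, 0.002, -1.0]]
wrist_force: [1.0, 0.1, 0.2]
gripper_width: 0.994
gripper_force: 0.0
```

Call:
move_arm:
  targets: "0 -1 0 0; 0 -1 0 0; 0 -1 0 0; 0 -0.7 0 0; 0 0 0 0; 0 0 0 0; 0 0 0 0"

```text
time_s: 17.27
tcp_pos: [0.5911, -0.172, 0.1187]
ee_rot: [[-0.106, -0.994, -0.001], [-0.994, 0.106, 0.0], [-0.0, 0.001, -1.0]]
wrist_force: [0.5, 0.5, 0.2]
gripper_width: 1.002
gripper_force: 0.0
```

```bash
python3 - <<'E'
from ov import *
s,c,T=look('w6')
cv2.imwrite('pics/w6.png',crop(c,200,80,440,300,2.6))
t=capture('top') if 0 else None
E
python3 - <<'E'
from h import *
from station import capture
c=capture('top');pickle.dump(c,open('top2.pkl','wb'))
a=cv2.convertScaleAbs(cv2.resize(c['image'][160:275,195:305],None,fx=4,fy=4,interpolation=cv2.INTER_CUBIC),alpha=1.3)
w=cv2.imread('pics/w6.png')[:572,150:510]
b=np.zeros((572,440,3),np.uint8);b[:460]=a
cv2.imwrite('pics/m6.png',np.hstack([w,b]))
E
```

```text
t 17.2667 tcp [ 0.5911 -0.172   0.1187] yaw y 173.9 cam [ 0.583 -0.249  0.282] [-0.029 -0.277  0.96 ]
```

View pics/m6.png

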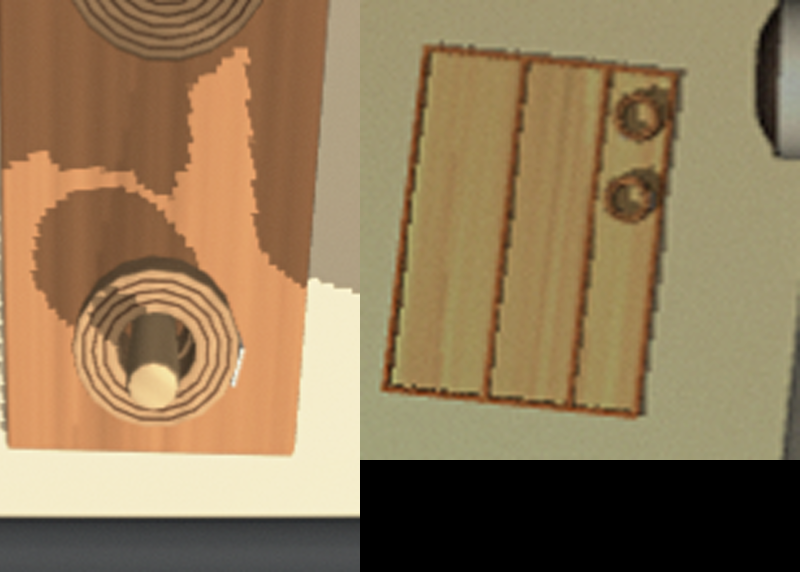

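Left pile's top roll is now a medium (63 px wide, so top at 50 mm, with one more beneath); both smalls sit inside the narrow row at (640,115) and (632,195) of the mosaic.

Call:
move_arm:
  targets: "0.05 0 -0.9 0; 0 0 -0.9 0; 0 0 -0.9 0; 0 0 -0.65 0; 0 0 0 0; 0 0 0 0"

```text
time_s: 17.87
tcp_pos: [0.5925, -0.1717, 0.0353]
ee_rot: [[-0.105, -0.995, -0.002], [-0.995, 0.105, -0.0], [0.0, 0.002, -1.0]]
wrist_force: [0.2, -1.0, 0.8]
gripper_width: 0.997
gripper_force: 0.0
```

Call:
move_arm:
  targets: "0 0 0 0; 0 0 0 0; 0 0 0 0; 0 0 0 0; 0 0 0 0; 0 0 0 0; 0 0 0 0; 0 0 0 0; 0 0 0 0; 0 0 0 0"
  gripper: 0

```text
time_s: 18.7
tcp_pos: [0.5928, -0.1725, 0.036]
ee_rot: [[-0.106, -0.994, 0.0], [-0.994, 0.106, -0.0], [0.0, -0.0, -1.0]]
wrist_force: [-1.6, 0.4, 1.7]
gripper_width: 0.546
gripper_force: 30.0
```

Call:
move_arm:
  targets: "0 0 0.3 0; 0 0 0.7 0; 0 0 1 0; 0 0 1 0; 0 0 0.5 0; 0 0 0 0; 0 0 0 0"

```text
time_s: 19.28
tcp_pos: [0.5929, -0.1723, 0.1238]
ee_rot: [[-0.106, -0.994, 0.001], [-0.994, 0.106, 0.0], [-0.001, -0.001, -1.0]]
wrist_force: [-0.1, 1.2, -0.9]
gripper_width: 0.542
gripper_force: 30.0
```

Call:
move_arm:
  targets: "0 1 0 0; 0 1 0 0; 0 1 0 0; 0 1 0 0; 0 1 0 0; 0 1 0 0; 0 1 0 0; 0 1 0 0; 0.07 1 0 0; 0.07 1 0 0"

```text
time_s: 20.12
tcp_pos: [0.5949, 0.0785, 0.1212]
ee_rot: [[-0.106, -0.994, -0.004], [-0.994, 0.106, -0.001], [0.001, 0.004, -1.0]]
wrist_force: [0.8, -0.2, -0.1]
gripper_width: 0.545
gripper_force: 30.0
```

Call:
move_arm:
  targets: "0 1 0 0; 0 1 0 0; 0 1 0 0; 0 1 0 0; 0 1 0 0; 0 0.72 0 0; 0 0 -0.5 0; 0 0 -0.8 0; 0 0 -0.8 0; 0 0 0 0"

```text
time_s: 20.95
tcp_pos: [0.5926, 0.2188, 0.0651]
ee_rot: [[-0.107, -0.994, -0.01], [-0.994, 0.107, -0.005], [0.006, 0.01, -1.0]]
wrist_force: [-0.8, -0.8, 0.4]
gripper_width: 0.542
gripper_force: 30.0
```

Call:
move_arm:
  targets: "0 0 -0.8 0; 0 0 -0.8 0; 0 0 -0.4 0; 0 0 -0.2 0; 0 0 0 0; 0 0 0 0; 0 0 0 0"

```text
time_s: 21.53
tcp_pos: [0.5971, 0.221, 0.0171]
ee_rot: [[-0.106, -0.994, 0.002], [-0.994, 0.106, 0.001], [-0.001, -0.002, -1.0]]
wrist_force: [-0.2, 0.2, -0.5]
gripper_width: 0.545
gripper_force: 30.0
```

Call:
move_arm:
  targets: "0 0 -0.15 0; 0 0 0 0; 0 0 0 0"

```text
time_s: 21.78
tcp_pos: [0.5963, 0.2206, 0.0123]
ee_rot: [[-0.106, -0.994, 0.0], [-0.994, 0.106, 0.0], [-0.0, -0.0, -1.0]]
wrist_force: [0.0, 0.3, -0.2]
gripper_width: 0.543
gripper_force: 30.0
```

Call:
move_arm:
  targets: "0 0 0 0; 0 0 0 0; 0 0 0 0; 0 0 0.5 0; 0 0 1 0; 0 0 1 0; 0 0 1 0; 0 0 0.8 0; 0 0 0 0"
  gripper: 58

```text
time_s: 22.53
tcp_pos: [0.5993, 0.222, 0.1263]
ee_rot: [[-0.105, -0.994, 0.01], [-0.994, 0.105, 0.005], [-0.006, -0.01, -1.0]]
wrist_force: [0.6, 0.2, -0.5]
gripper_width: 0.669
gripper_force: 0.0
```

Call:
move_arm:
  targets: "-0.07 -1 0 0; -0.07 -1 0 0; 0 -1 0 0; 0 -1 0 0; 0 -1 0 0; 0 -1 0 0; 0 -1 0 0; 0 -1 0 0; 0 -1 0 0; 0 -1 0 0"
  gripper: 87

```text
time_s: 23.37
tcp_pos: [0.5926, -0.0307, 0.1201]
ee_rot: [[-0.106, -0.994, 0.0], [-0.994, 0.106, 0.0], [-0.0, -0.0, -1.0]]
wrist_force: [0.4, -0.3, 0.0]
gripper_width: 0.997
gripper_force: 0.0
```

Call:
move_arm:
  targets: "0 -1 0 0; 0 -1 0 0; 0 -1 0 0; 0 -1 0 0; 0 -1 0 0; 0 -0.72 0 0; 0 0 0 0; 0 0 0 0; 0 0 0 0"

```text
time_s: 24.12
tcp_pos: [0.5927, -0.1721, 0.1198]
ee_rot: [[-0.106, -0.994, 0.0], [-0.994, 0.106, 0.0], [-0.0, -0.0, -1.0]]
wrist_force: [0.8, 0.1, -0.8]
gripper_width: 1.0
gripper_force: 0.0
```

Call:
move_arm:
  targets: "0 0 -0.9 0; 0 0 -0.9 0; 0 0 -0.9 0; 0 0 -0.8 0; 0 0 -0.6 0; 0 0 0 0; 0 0 0 0"

```text
time_s: 24.7
tcp_pos: [0.5926, -0.1715, 0.0167]
ee_rot: [[-0.104, -0.995, -0.002], [-0.995, 0.104, -0.0], [0.0, 0.002, -1.0]]
wrist_force: [0.6, 1.2, 0.4]
gripper_width: 0.996
gripper_force: 0.0
```

Call:
move_arm:
  targets: "0 0 0 0; 0 0 0 0; 0 0 0 0; 0 0 0 0; 0 0 0 0; 0 0 0 0; 0 0 0 0; 0 0 0 0; 0 0 0 0; 0 0 0 0"
  gripper: 0

```text
time_s: 25.53
tcp_pos: [0.5927, -0.1725, 0.0171]
ee_rot: [[-0.106, -0.994, -0.0], [-0.994, 0.106, -0.0], [0.0, 0.0, -1.0]]
wrist_force: [-0.2, -0.5, 0.8]
gripper_width: 0.399
gripper_force: 30.0
```

Call:
move_arm:
  targets: "0 0 0.3 0; 0 0 0.8 0; 0 0 1 0; 0 0 1 0; 0 0 1 0; 0 0 0 0; 0 0 0 0"

```text
time_s: 26.12
tcp_pos: [0.5938, -0.1724, 0.1219]
ee_rot: [[-0.106, -0.994, 0.005], [-0.994, 0.106, -0.0], [-0.0, -0.005, -1.0]]
wrist_force: [-0.7, -0.8, -0.2]
gripper_width: 0.397
gripper_force: 30.0
```

Run:
```python
from ov import *
s,c,T=look('w7');print(s['gripper_width'],s['gripper_force'],s['wrist_force'])
```

```text
t 26.1167 tcp [ 0.5938 -0.1724  0.1219] yaw y 173.91 cam [ 0.585 -0.249  0.285] [-0.034 -0.277  0.96 ]
0.3969199754821323 29.999657291918993 [-0.67120129 -0.77053169 -0.16199198]
```

The hidden bottom roll is a small (35 mm). Into the next slot of the small row.

Call:
move_arm:
  targets: "-0.2 1 0 0; -0.3 1 0 0; -0.4 1 0 0; -0.4 1 0 0; -0.4 1 0 0; -0.4 1 0 0; -0.4 1 0 0; -0.4 1 0 0; -0.4 1 0 0; -0.4 1 0 0"

```text
time_s: 27.0
tcp_pos: [0.4987, 0.0783, 0.1183]
ee_rot: [[-0.106, -0.994, -0.003], [-0.994, 0.106, -0.001], [0.001, 0.003, -1.0]]
wrist_force: [0.5, -0.6, -0.2]
gripper_width: 0.398
gripper_force: 30.0
```

Call:
move_arm:
  targets: "-0.4 1 0 0; -0.4 1 0 0; 0 1 0 0; 0 0.96 0 0; 0 0 -0.5 0; 0 0 -0.8 0; 0 0 -0.8 0; 0 0 -0.8 0; 0 0 0 0; 0 0 0 0"

```text
time_s: 27.83
tcp_pos: [0.4792, 0.1757, 0.0456]
ee_rot: [[-0.106, -0.994, -0.004], [-0.994, 0.106, -0.003], [0.003, 0.003, -1.0]]
wrist_force: [0.5, -0.1, -0.1]
gripper_width: 0.403
gripper_force: 30.0
```

Call:
move_arm:
  targets: "0 0 -0.6 0; 0 0 -0.5 0; 0 0 -0.2 0; 0 0 0 0; 0 0 0 0; 0 0 0 0"

```text
time_s: 28.33
tcp_pos: [0.481, 0.177, 0.0156]
ee_rot: [[-0.106, -0.994, 0.002], [-0.994, 0.106, 0.001], [-0.001, -0.002, -1.0]]
wrist_force: [-0.1, 0.4, -0.7]
gripper_width: 0.398
gripper_force: 30.0
```

Call:
move_arm:
  targets: "0 0 -0.07 0; 0 0 0 0; 0 0 0 0"

```text
time_s: 28.58
tcp_pos: [0.4804, 0.1767, 0.0132]
ee_rot: [[-0.106, -0.994, 0.001], [-0.994, 0.106, 0.0], [-0.0, -0.0, -1.0]]
wrist_force: [0.2, 0.5, -0.1]
gripper_width: 0.403
gripper_force: 30.0
```

Call:
move_arm:
  targets: "0 0 0 0; 0 0 0 0; 0 0 0 0; 0 0 0.5 0; 0 0 1 0; 0 0 1 0; 0 0 1 0; 0 0 0.8 0; 0 0 0 0"
  gripper: 46

```text
time_s: 29.33
tcp_pos: [0.4828, 0.1781, 0.1248]
ee_rot: [[-0.105, -0.994, 0.008], [-0.994, 0.105, 0.005], [-0.006, -0.008, -1.0]]
wrist_force: [0.2, 0.5, -0.1]
gripper_width: 0.53
gripper_force: 0.0
```

Call:
move_arm:
  targets: "0.39 -1 0 0; 0.39 -1 0 0; 0.39 -1 0 0; 0.39 -1 0 0; 0.39 -1 0 0; 0.39 -1 0 0; 0.39 -1 0 0; 0.39 -1 0 0; 0.39 -1 0 0; 0.39 -1 0 0"
  gripper: 87

```text
time_s: 30.17
tcp_pos: [0.5776, -0.0747, 0.1194]
ee_rot: [[-0.106, -0.994, -0.001], [-0.994, 0.106, 0.0], [0.0, 0.001, -1.0]]
wrist_force: [0.6, 1.2, -0.5]
gripper_width: 0.996
gripper_force: 0.0
```

Call:
move_arm:
  targets: "0 -1 0 0; 0 -1 0 0; 0 -1 0 0; 0 -1 0 0; 0 -1 0 0; 0 -1 0 0; 0 -1 0 0; 0 -1 0 0; 0 -0.36 0 0; 0 0 0 0"

```text
time_s: 31.0
tcp_pos: [0.577, -0.2842, 0.1191]
ee_rot: [[-0.109, -0.994, -0.001], [-0.994, 0.109, 0.0], [-0.0, 0.001, -1.0]]
wrist_force: [1.3, -0.2, 0.6]
gripper_width: 0.998
gripper_force: 0.0
```

Run:
```python
from h import *
s,c,T=look('w8')
```

```text
t 31.0 tcp [ 0.577  -0.2842  0.1191] yaw y 173.73 cam [ 0.569 -0.361  0.283] [-0.029 -0.277  0.96 ]
```

Call:
move_arm:
  targets: "0.05 0 -0.9 0; 0 0 -0.9 0; 0 0 -0.9 0; 0 0 -0.8 0; 0 0 -0.58 0; 0 0 0 0; 0 0 0 0"

```text
time_s: 31.63
tcp_pos: [0.5787, -0.2811, 0.0177]
ee_rot: [[-0.104, -0.995, -0.002], [-0.995, 0.104, 0.0], [-0.0, 0.002, -1.0]]
wrist_force: [-0.3, 0.2, -0.1]
gripper_width: 1.0
gripper_force: 0.0
```

Call:
move_arm:
  targets: "0 0 0 0; 0 0 0 0; 0 0 0 0; 0 0 0 0; 0 0 0 0; 0 0 0 0; 0 0 0 0; 0 0 0 0; 0 0 0 0; 0 0 0 0"
  gripper: 0

```text
time_s: 32.47
tcp_pos: [0.5791, -0.2825, 0.019]
ee_rot: [[-0.106, -0.994, 0.0], [-0.994, 0.106, -0.0], [0.0, -0.0, -1.0]]
wrist_force: [-1.6, 1.1, 6.0]
gripper_width: 0.674
gripper_force: 30.0
```

Call:
move_arm:
  targets: "0 0 0.3 0; 0 0 0.8 0; 0 0 1 0; 0 0 1 0; 0 0 1 0; 0 0 0 0; 0 0 0 0"

```text
time_s: 33.05
tcp_pos: [0.58, -0.2826, 0.1226]
ee_rot: [[-0.106, -0.994, 0.004], [-0.994, 0.106, -0.001], [0.0, -0.004, -1.0]]
wrist_force: [-0.5, -0.9, -1.4]
gripper_width: 0.672
gripper_force: 30.0
```

Call:
move_arm:
  targets: "-0.1 1 0 0; -0.1 1 0 0; -0.1 1 0 0; -0.1 1 0 0; -0.1 1 0 0; -0.1 1 0 0; -0.1 1 0 0; -0.1 1 0 0; -0.1 1 0 0; -0.1 1 0 0"

```text
time_s: 33.88
tcp_pos: [0.5527, -0.0314, 0.1192]
ee_rot: [[-0.107, -0.994, -0.003], [-0.994, 0.107, -0.0], [0.001, 0.003, -1.0]]
wrist_force: [0.0, 0.5, 0.2]
gripper_width: 0.672
gripper_force: 30.0
```

Call:
move_arm:
  targets: "-0.1 1 0 0; -0.1 1 0 0; -0.1 1 0 0; -0.1 1 0 0; -0.1 1 0 0; -0.1 1 0 0; -0.1 1 0 0; -0.1 1 0 0; -0.1 1 0 0; -0.1 1 0 0"

```text
time_s: 34.72
tcp_pos: [0.5279, 0.2183, 0.1192]
ee_rot: [[-0.106, -0.994, -0.003], [-0.994, 0.106, -0.001], [0.002, 0.002, -1.0]]
wrist_force: [0.7, -0.6, -0.8]
gripper_width: 0.679
gripper_force: 30.0
```

Call:
move_arm:
  targets: "-0.1 1 0 0; -0.1 1 0 0; 0 1 0 0; 0 0.17 0 0; 0 0 -0.5 0; 0 0 -0.8 0; 0 0 -0.8 0; 0 0 -0.8 0; 0 0 0 0; 0 0 0 0"

```text
time_s: 35.55
tcp_pos: [0.5231, 0.2955, 0.0465]
ee_rot: [[-0.106, -0.994, -0.003], [-0.994, 0.106, -0.003], [0.004, 0.003, -1.0]]
wrist_force: [0.4, 0.4, 0.5]
gripper_width: 0.674
gripper_force: 30.0
```

Call:
move_arm:
  targets: "0 0 -0.6 0; 0 0 -0.5 0; 0 0 -0.15 0; 0 0 0 0; 0 0 0 0; 0 0 0 0"

```text
time_s: 36.05
tcp_pos: [0.5248, 0.2974, 0.0183]
ee_rot: [[-0.106, -0.994, 0.002], [-0.994, 0.106, 0.001], [-0.002, -0.002, -1.0]]
wrist_force: [-0.6, 0.0, 0.1]
gripper_width: 0.674
gripper_force: 30.0
```

Call:
move_arm:
  targets: "0 0 -0.08 0; 0 0 0 0; 0 0 0 0"

```text
time_s: 36.3
tcp_pos: [0.5241, 0.2969, 0.0154]
ee_rot: [[-0.106, -0.994, 0.0], [-0.994, 0.106, 0.0], [-0.0, -0.0, -1.0]]
wrist_force: [0.2, -0.6, -0.8]
gripper_width: 0.674
gripper_force: 30.0
```

Call:
move_arm:
  targets: "0 0 0 0; 0 0 0 0; 0 0 0 0; 0 0 0.5 0; 0 0 1 0; 0 0 1 0; 0 0 1 0; 0 0 1 0; 0 0 1 0"
  gripper: 72

```text
time_s: 37.05
tcp_pos: [0.5239, 0.2967, 0.1539]
ee_rot: [[-0.106, -0.994, 0.0], [-0.994, 0.106, 0.0], [-0.0, -0.0, -1.0]]
wrist_force: [0.7, 0.5, -0.1]
gripper_width: 0.824
gripper_force: 0.0
```

Call:
move_arm:
  targets: "-0.3 -1 0.3 0; -0.3 -1 0.3 0; -0.3 -1 0.3 0; -0.3 -1 0.3 0; -0.3 -1 0.3 0; -0.3 -1 0.3 0; -0.3 -1 0.3 0; -0.3 -1 0.3 0; 0 0 0 0; 0 0 0 0"
  gripper: 87

```text
time_s: 37.88
tcp_pos: [0.464, 0.096, 0.2134]
ee_rot: [[-0.108, -0.994, 0.002], [-0.994, 0.108, 0.001], [-0.001, -0.002, -1.0]]
wrist_force: [-0.3, 0.5, 0.5]
gripper_width: 0.997
gripper_force: 0.0
```

```bash
cat > det.py <<'E'
from h import *
import sys
s,c,T=look(sys.argv[1])
im=c['image'];hsv=cv2.cvtColor(im,cv2.COLOR_BGR2HSV)
sat=hsv[...,1];print('predicted',w2c(c,T,[(.4447,.0148,.02),(.457,-.148,.02),(.552,.0034,.042)]).round(1).tolist())
b,g,r=[im[...,i].astype(float) for i in range(3)]
m=((r/(b+1)>1.55)&(g/(r+1)>.5)&(r>50)).astype(np.uint8)*255
m=cv2.morphologyEx(m,cv2.MORPH_CLOSE,np.ones((5,5)));m=cv2.morphologyEx(m,cv2.MORPH_OPEN,np.ones((5,5)))
n,l,st,ce=cv2.connectedComponentsWithStats(m)
for i in range(1,n):
    if 150<st[i,4]<20000: print(st[i],ce[i].round(1),im[l==i].mean(0).round(0),p2w(c,T,[ce[i]],.012).round(4)[0])
E
python3 det.py w9
```

```text
t 37.8833 tcp [0.464  0.096  0.2134] yaw y 173.81 cam [0.455 0.019 0.377] [-0.032 -0.278  0.96 ]
predicted [[329.1, 103.4], [298.4, -73.3], [219.6, 103.7]]
[ 194   75   55   55 2334] [220.5 102.1] [ 43. 101. 116.] [5.594e-01 4.000e-04 1.200e-02]
[ 308   78   45   47 1306] [330.1 100.9] [ 88. 125. 163.] [0.4431 0.0122 0.012 ]
[ 180  224  215   55 8241] [291.1 249. ] [100. 140. 173.] [0.5065 0.1767 0.012 ]
[127 265  29  56 838] [138.1 292.4] [37. 64. 78.] [0.7096 0.2165 0.012 ]
[483 265  29  56 813] [499.7 292.3] [34. 59. 72.] [0.2507 0.2654 0.012 ]
[  196   308   419    46 10229] [365.1 336.9] [ 75. 111. 132.] [0.4262 0.3123 0.012 ]
```

Loose roll near the cup is a medium at (0.444, 0.014), unmoved.

Call:
move_arm:
  targets: "-0.2 -0.82 -1 0; -0.2 -0.82 -1 0; -0.2 -0.82 -1 0; -0.2 -0.82 -1 0; 0 0 -1 0; 0 0 -0.8 0; 0 0 -0.8 0; 0 0 -0.8 0; 0 0 0 0; 0 0 0 0"

```text
time_s: 38.77
tcp_pos: [0.4438, 0.0152, 0.0266]
ee_rot: [[-0.105, -0.994, -0.003], [-0.994, 0.105, -0.001], [0.002, 0.003, -1.0]]
wrist_force: [0.4, 1.0, 0.7]
gripper_width: 1.001
gripper_force: 0.0
```

Call:
move_arm:
  targets: "0 0 -0.5 0; 0 0 -0.27 0; 0 0 0 0; 0 0 0 0; 0 0 0 0"

```text
time_s: 39.18
tcp_pos: [0.4447, 0.0152, 0.0091]
ee_rot: [[-0.106, -0.994, 0.001], [-0.994, 0.106, 0.0], [-0.001, -0.001, -1.0]]
wrist_force: [0.1, 0.1, -0.9]
gripper_width: 1.002
gripper_force: 0.0
```

Call:
move_arm:
  targets: "0 0 0 0; 0 0 0 0; 0 0 0 0; 0 0 0 0; 0 0 0 0; 0 0 0 0; 0 0 0 0; 0 0 0 0; 0 0 0 0; 0 0 0 0"
  gripper: 0

```text
time_s: 40.02
tcp_pos: [0.444, 0.0148, 0.0083]
ee_rot: [[-0.106, -0.994, -0.0], [-0.994, 0.106, -0.0], [0.0, 0.0, -1.0]]
wrist_force: [-0.8, 0.9, 0.7]
gripper_width: 0.535
gripper_force: 30.0
```

Call:
move_arm:
  targets: "0 0 0.3 0; 0 0 0.7 0; 0 0 1 0; 0 0 1 0; 0.3 1 0 0; 0.3 1 0 0; 0.3 1 0 0; 0.3 1 0 0; 0.3 1 0 0; 0.3 1 0 0"

```text
time_s: 40.85
tcp_pos: [0.4891, 0.166, 0.0839]
ee_rot: [[-0.106, -0.994, 0.0], [-0.994, 0.106, 0.0], [-0.0, -0.0, -1.0]]
wrist_force: [0.4, -0.8, 0.2]
gripper_width: 0.536
gripper_force: 30.0
```

Call:
move_arm:
  targets: "0.3 1 0 0; 0.3 1 0 0; 0.3 0.56 0 0; 0.18 0 0 0; 0 0 -0.5 0; 0 0 -0.8 0; 0 0 -0.7 0; 0 0 0 0; 0 0 0 0; 0 0 0 0"

```text
time_s: 41.68
tcp_pos: [0.5166, 0.2288, 0.0344]
ee_rot: [[-0.106, -0.994, 0.001], [-0.994, 0.106, 0.001], [-0.001, -0.001, -1.0]]
wrist_force: [-0.1, 0.1, 0.3]
gripper_width: 0.535
gripper_force: 30.0
```

Call:
move_arm:
  targets: "0 0 -0.4 0; 0 0 -0.25 0; 0 0 -0.12 0; 0 0 0 0; 0 0 0 0; 0 0 0 0"

```text
time_s: 42.18
tcp_pos: [0.5161, 0.2289, 0.0141]
ee_rot: [[-0.106, -0.994, 0.0], [-0.994, 0.106, 0.0], [-0.0, -0.0, -1.0]]
wrist_force: [-0.1, 0.3, -0.2]
gripper_width: 0.533
gripper_force: 30.0
```

Call:
move_arm:
  targets: "0 0 0 0; 0 0 0 0; 0 0 0 0; 0 0 0.5 0; 0 0 1 0; 0 0 1 0; 0 0 1 0; 0 0 1 0; 0 0 0 0"
  gripper: 58

```text
time_s: 42.93
tcp_pos: [0.519, 0.2307, 0.1323]
ee_rot: [[-0.105, -0.994, 0.009], [-0.994, 0.105, 0.006], [-0.007, -0.009, -1.0]]
wrist_force: [0.6, 0.1, 0.8]
gripper_width: 0.668
gripper_force: 0.0
```

Call:
move_arm:
  targets: "-0.23 -1 0.3 0; -0.23 -1 0.3 0; -0.23 -1 0.3 0; -0.23 -1 0.3 0; -0.23 -1 0.3 0; -0.23 -1 0 0; -0.23 -1 0 0; -0.23 -1 0 0; -0.23 -1 0 0; -0.23 -1 0 0"
  gripper: 87

```text
time_s: 43.77
tcp_pos: [0.4579, -0.0223, 0.164]
ee_rot: [[-0.106, -0.994, 0.0], [-0.994, 0.106, 0.0], [-0.0, -0.0, -1.0]]
wrist_force: [0.2, -0.4, -0.0]
gripper_width: 0.997
gripper_force: 0.0
```

Call:
move_arm:
  targets: "0 -1 0 0; 0 -0.5 0 0; 0 0 0 0; 0 0 0 0; 0 0 0 0"

```text
time_s: 44.18
tcp_pos: [0.4585, -0.0583, 0.1639]
ee_rot: [[-0.106, -0.994, -0.0], [-0.994, 0.106, 0.0], [-0.0, 0.0, -1.0]]
wrist_force: [0.2, 0.8, 0.3]
gripper_width: 1.001
gripper_force: 0.0
```

```bash
python3 det.py w10
```

```text
t 44.1833 tcp [ 0.4585 -0.0583  0.1639] yaw y 173.92 cam [ 0.45  -0.135  0.327] [-0.03  -0.277  0.96 ]
predicted [[339.7, 260.0], [309.8, 95.2], [229.0, 269.9]]
[  100     0   119   140 15063] [161.5  67.8] [ 50.  77. 111.] [ 0.5881 -0.1874  0.012 ]
[ 288   65   52   54 1776] [313.4  91.2] [ 73. 104. 135.] [ 0.4535 -0.1514  0.012 ]
[229 234  29  45 841] [245.7 255.7] [ 42.  99. 113.] [0.5421 0.0035 0.012 ]
[127 265  29  56 830] [138.  292.4] [37. 65. 79.] [0.669  0.0353 0.012 ]
[483 265  29  56 824] [499.6 292.4] [34. 59. 72.] [0.2724 0.0774 0.012 ]
[ 292  328  323   26 5004] [462.5 342.9] [38. 66. 80.] [0.312  0.1398 0.012 ]
```

Call:
move_arm:
  targets: "-0.1 -0.9 -0.3 0; 0 -0.9 -0.5 0; 0 -0.9 -0.5 0; 0 -0.9 -0.8 0; 0 0 -1 0; 0 0 -1 0; 0 0 -0.8 0; 0 0 -0.5 0; 0 0 0 0; 0 0 0 0"

```text
time_s: 45.07
tcp_pos: [0.4562, -0.1481, 0.0287]
ee_rot: [[-0.105, -0.995, -0.001], [-0.995, 0.105, -0.0], [0.0, 0.001, -1.0]]
wrist_force: [-0.2, -0.9, 0.3]
gripper_width: 1.001
gripper_force: 0.0
```

Call:
move_arm:
  targets: "0 0 -0.5 0; 0 0 -0.3 0; 0 0 0 0; 0 0 0 0; 0 0 0 0"

```text
time_s: 45.48
tcp_pos: [0.4567, -0.1486, 0.0098]
ee_rot: [[-0.106, -0.994, 0.001], [-0.994, 0.106, -0.0], [-0.0, -0.001, -1.0]]
wrist_force: [-0.2, -0.1, 0.1]
gripper_width: 0.999
gripper_force: 0.0
```

Call:
move_arm:
  targets: "0 0 0 0; 0 0 0 0; 0 0 0 0; 0 0 0 0; 0 0 0 0; 0 0 0 0; 0 0 0 0; 0 0 0 0; 0 0 0 0; 0 0 0 0"
  gripper: 0

```text
time_s: 46.32
tcp_pos: [0.4559, -0.1487, 0.009]
ee_rot: [[-0.106, -0.994, -0.0], [-0.994, 0.106, -0.0], [0.0, 0.0, -1.0]]
wrist_force: [-0.8, 0.3, 1.2]
gripper_width: 0.542
gripper_force: 30.0
```

Call:
move_arm:
  targets: "0 0 0.3 0; 0 0 0.7 0; 0 0 1 0; 0 0.5 1 0; 0 1 0.5 0; -0.1 1 0 0; -0.1 1 0 0; -0.1 1 0 0; -0.1 1 0 0; -0.1 1 0 0"

```text
time_s: 47.15
tcp_pos: [0.4433, 0.015, 0.0972]
ee_rot: [[-0.106, -0.994, 0.001], [-0.994, 0.106, 0.0], [-0.001, -0.001, -1.0]]
wrist_force: [1.2, 0.6, -0.4]
gripper_width: 0.545
gripper_force: 30.0
```

Call:
move_arm:
  targets: "-0.1 1 0 0; -0.1 1 0 0; -0.05 1 0 0; 0 1 0 0; 0 1 0 0; 0 1 0 0; 0 1 0 0; 0 1 0 0; 0 0.94 0 0; 0 0 0 0"

```text
time_s: 47.98
tcp_pos: [0.4384, 0.2413, 0.0974]
ee_rot: [[-0.102, -0.995, 0.003], [-0.995, 0.102, 0.002], [-0.003, -0.003, -1.0]]
wrist_force: [-0.5, -0.4, -0.2]
gripper_width: 0.542
gripper_force: 30.0
```

Call:
move_arm:
  targets: "0 0 -0.6 0; 0 0 -0.8 0; 0 0 -0.8 0; 0 0 -0.5 0; 0 0 -0.3 0; 0 0 0 0; 0 0 0 0; 0 0 0 0"

```text
time_s: 48.65
tcp_pos: [0.4379, 0.2377, 0.0225]
ee_rot: [[-0.106, -0.994, 0.001], [-0.994, 0.106, 0.001], [-0.001, -0.001, -1.0]]
wrist_force: [-0.2, 0.6, 0.2]
gripper_width: 0.544
gripper_force: 30.0
```

Call:
move_arm:
  targets: "0 0 -0.2 0; 0 0 -0.1 0; 0 0 0 0; 0 0 0 0; 0 0 0 0"

```text
time_s: 49.07
tcp_pos: [0.4372, 0.2373, 0.0141]
ee_rot: [[-0.106, -0.994, -0.0], [-0.994, 0.106, -0.0], [0.0, 0.0, -1.0]]
wrist_force: [0.3, 0.0, -0.5]
gripper_width: 0.542
gripper_force: 30.0
```

Call:
move_arm:
  targets: "0 0 0 0; 0 0 0 0; 0 0 0 0; 0 0 0.5 0; 0 0 1 0; 0 0 1 0; 0 0 1 0; 0 0 1 0; 0 0 1 0; 0 0 0 0"
  gripper: 58

```text
time_s: 49.9
tcp_pos: [0.4399, 0.2394, 0.1568]
ee_rot: [[-0.105, -0.994, 0.009], [-0.994, 0.105, 0.007], [-0.008, -0.008, -1.0]]
wrist_force: [0.3, 0.7, 0.1]
gripper_width: 0.664
gripper_force: 0.0
```

Call:
move_arm:
  targets: "0.8 0.9 1 0; 0.8 0.9 1 0; 0.8 0.9 1 0; 0.8 0.9 1 0; 0 0 0.5 0; 0 0 0 0; 0 0 0 0; 0 0 0 0; 0 0 0 0"

```text
time_s: 50.65
tcp_pos: [0.5162, 0.3262, 0.2625]
ee_rot: [[-0.106, -0.994, -0.003], [-0.994, 0.106, -0.002], [0.002, 0.002, -1.0]]
wrist_force: [0.1, 0.2, 0.4]
gripper_width: 0.669
gripper_force: 0.0
```

Run:
```python
from ov import *
from station import capture
s,c,T=look('w11')
t=capture('top')
cv2.imwrite('pics/f.png',np.vstack([np.hstack([crop(c,170,0,450,240,1.43)[:340,:400],cv2.convertScaleAbs(cv2.resize(t['image'][150:270,290:440],(400,340)),alpha=1.3)]),cv2.resize(t['image'][60:330,60:640],(800,260))]))
# circle positions in the tray picture, against the row frame
O=np.array([.518,.241]);th=np.radians(-5.9);u=np.array([np.cos(th),np.sin(th)]);v=np.array([-u[1],u[0]])
g=cv2.cvtColor(c['image'],cv2.COLOR_BGR2GRAY)
for n,r,y,X in(('S',.018,-.068,(-.031,.031,.093)),('M',.024,-.012,(-.08,0,.08)),('L',.03,.056,(0,))):
  for x in X:
    best=None;a=np.linspace(0,2*np.pi,72,endpoint=False)
    gs=cv2.GaussianBlur(g,(0,0),1).astype(np.float32)
    for dx in np.arange(-.012,.0121,.001):
      for dy in np.arange(-.012,.0121,.001):
        p=O+(x+dx)*u+(y+dy)*v;sc=0
        f=lambda rr,z:cv2.remap(gs,w2c(c,T,np.c_[p[0]+rr*np.cos(a),p[1]+rr*np.sin(a),0*a+z]).astype(np.float32).reshape(-1,1,2),None,cv2.INTER_LINEAR).ravel()
        sc=np.mean(f(.0125,.025)-f(.0095,.025))*1
        if best is None or sc>best[0]:best=(sc,x+dx,dy)
    print(n,np.round(best,4))
```

```text
t 50.65 tcp [0.5162 0.3262 0.2625] yaw y 173.89 cam [0.508 0.25  0.426] [-0.028 -0.275  0.961]
S [ 2.76702e+01 -3.10000e-02 -3.00000e-03]
S [2.42766e+01 2.50000e-02 6.00000e-03]
S [ 1.53527e+01  1.04000e-01 -1.20000e-02]
M [ 2.2488e+01 -8.1000e-02 -2.0000e-03]
M [1.70263e+01 2.00000e-03 1.10000e-02]
M [1.70819e+01 6.90000e-02 9.00000e-03]
L [15.2352  0.      0.    ]
```

View pics/f.png

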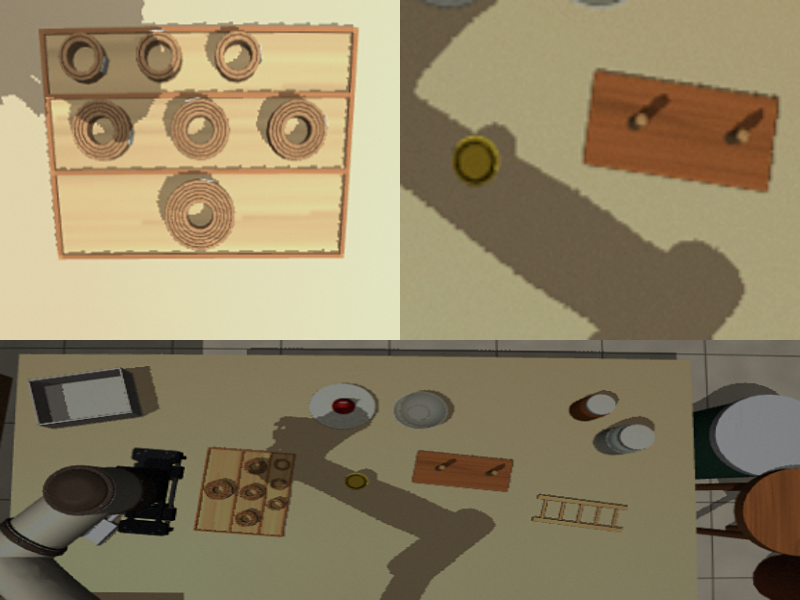

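All 7 rolls are in the tray, the posts and table are clear, and the bystanders are unmoved. I'll check the roll centres (crop S (83,57), (159,57), (238,56); M (103,130), (200,129), (296,129); L (200,214)) against the row lines.

Run:
```python
from ov import *
c=pickle.load(open('w11.pkl','rb'));T=c['T']
# crop 1.43x, off (170,0)
k=lambda l:[(170+(x+.5)/1.43-.5,(y+.5)/1.43-.5) for x,y in l]
t=p2w(c,T,k([(40,29),(358,27),(344,257),(61,258)]),.009)[:,:2];O=t.mean(0);d=t[0]+t[3]-t[1]-t[2];u=d/np.linalg.norm(d);v=np.array([-u[1],u[0]])
print(O,np.degrees(np.arctan2(*u[::-1])),np.linalg.norm(t[0]-t[1]),np.linalg.norm(t[1]-t[2]))
for n,y,l in(('S',-.068,[(83,57),(159,57),(238,56)]),('M',-.012,[(103,130),(200,129),(296,129)]),('L',.056,[(200,214)])):
  P=p2w(c,T,k(l),.025)[:,:2]-O
  print(n,np.c_[P@u,P@v-y].round(4).tolist())
# Hough refinement on upscaled picture
g=cv2.medianBlur(cv2.cvtColor(crop(c,170,0,450,200,4),cv2.COLOR_BGR2GRAY),5)
h=cv2.HoughCircles(g,cv2.HOUGH_GRADIENT,1,90,param1=120,param2=30,minRadius=40,maxRadius=105)
for x,y,r in h[0]:
  P=p2w(c,T,[(170+x/4-.4,y/4-.4)],.025)[0,:2]-O;print((P@u).round(4),(P@v-np.array([-.068,-.012,.056])).round(4),r)
```

```text
[0.51701938 0.24107422] -5.879892014723355 0.25703263257241393 0.18964990089125938
S [[0.0914, -0.0017], [0.0316, -0.001], [-0.0303, -0.0014]]
M [[0.0788, -0.0025], [0.0, -0.0027], [-0.0778, -0.0026]]
L [[0.0008, -0.002]]
0.0014 [ 0.1237  0.0677 -0.0003] 83.5
-0.0763 [ 0.0558 -0.0002 -0.0682] 78.6
0.0023 [ 0.0532 -0.0028 -0.0708] 80.4
-0.0291 [ 0.0006 -0.0554 -0.1234] 62.4
0.0788 [ 0.0543 -0.0017 -0.0697] 82.9
0.0309 [ 0.0011 -0.0549 -0.1229] 60.8
```

Every roll is within 3 mm of its row line and inside the lips, so I'm handing in.

```bash
python3 -c "
from station import *
print(finish_job())"
```

```text
the job is handed in; nothing more can be done
None
```

I laid all seven rolls (3 small, 3 medium, 1 large) flat in their own rows of the tray, each measured within about 3 mm of its row line, left the bystanders where they were, and handed the job in at about 51 s; no verdict came back.

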